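# Lay the big nut down and shuffle it home in the bench socket

### The job

Take the brass-coloured hex nut out of its slot in the red rack and lay it flat on the black rubber mat, letting go of it there. Then take it again across its flats, set it in the hexagonal socket of the blue bench fixture and turn and shuffle it until it drops fully home, and let go. Leave the two other nuts standing in the rack and everything else on the bench where it is.

Things in the scene. Friction and masses are not known exactly. Their poses are not given: they have to be found in the camera images.
- nut: Brass-coloured hex nut: 55 mm across flats (63.5 corners), 29 thick, bore 36, 0.27-0.55 kg, faces alike. Origin: its centre. x: bore axis (level at start, vertical once lying flat); z: normal to one pair of flats, the other pairs 60 deg either side of it about x. Starts standing on a flat in any one of the rack's slots, bore along the rack's x, z up; its top is 27.5 mm above its origin.
- rack: Fixed red rack, base 270 (x) x 100 (y) x 12 mm; origin under its centre, z up. Three slots along its y, at x = -85, 0, +85 mm, floors 12 mm above the bench, 36 mm wide between ridges 8 mm thick with tops 24 mm above the bench. A nut stands in each, bore along the rack's x: pinch it from above, face to face, above the ridges.
- nut_small: Bright steel hex nut, 50 mm across flats, 26 mm thick, standing in a rack slot; origin at its centre. To be left there.
- nut_large: Dark steel hex nut, 60 mm across flats, 31 mm thick, standing in a rack slot; origin at its centre. To be left there.
- mat: Fixed black rubber mat 190 x 190 x 4 mm, origin under its centre, z up. A nut lying flat on it has its centre 18.5 mm above the bench; one stood on a flat, 31.5 mm, and it then tips over without much sliding if pushed near its top along its bore axis: it goes once the top has moved about 30 mm.
- fixture: Fixed bench fixture: blue base 130 x 130 x 14 mm, round dark pedestal, and on it a steel hexagonal socket, 79 mm over its outer flats, top 56 mm above the bench. Origin under its centre, z up. The socket turns on the pedestal only stiffly (3 N m), so it stays put; it stands at ANY yaw, not reported and unrelated to the base's: find it by touch or by eye.
- seat (a point): Centre of the pocket floor in the socket, 44 mm above the bench. Pocket: hexagon 57.4 mm across flats, 12 mm deep, 2 mm bevel at its mouth. Nut centre above this point: 26.5 mm resting on the rim, 14.5 fully home (17 mm of nut stands out: hold it with fingertips at least 14 mm above its lower face). It drops in within about 4 deg of the pocket's yaw (every 60 deg) and 1 mm of centre; press 3-8 N.
- carton: Brown cardboard carton, 80 x 120 x 60 mm, loose; leave alone. Origin at its underside.
- tin: Can with blue label, 84 mm across, 100 mm tall, loose; leave alone. Origin at its underside.
- wrench: Wrench 200 mm long lying on the bench; leave alone. Origin at its underside.
- bolt: Large steel hex bolt, 105 mm long, lying on the bench near the robot; leave alone. Origin at its underside.
- bin: Orange open bin 110 x 150 x 60 mm; leave alone. Origin at its underside.
- spray: Jar with yellow label and red cap, 56 mm across, 130 mm tall; leave alone. Origin at its underside.
Not all that is in view belongs to the job. Leave any pink look-alike of the fixture alone.

How it is judged (in metres and radians):
On the way, in this order (a step that is already met when the one before it is completed fails the run):
1. the brass-coloured nut lies flat on the rubber mat, let go and still (angle between the x axis of nut and the z axis of mat, either way round below 0.1 rad and z of nut in the frame of mat below 0.022 m and x of nut in the frame of mat between -0.095 and 0.095 m and y of nut in the frame of mat between -0.095 and 0.095 m and contact force between the fingers and nut below 0.1 N and linear speed of nut below 0.05 m/s), for 0.2 s.
2. the nut is fully home in the socket (horizontal distance between nut and seat below 0.004 m and angle between the x axis of nut and the z axis of fixture, either way round below 0.05 rad and z of nut in the frame of seat between 0.012 and 0.0168 m), for 0.2 s.
At the end, for the whole second after the job is handed in: The brass-coloured nut lies flat in the socket's pocket with its centre within 4 mm of the axis, upright bore within 0.05 rad, its centre 12 to 16.8 mm above the pocket floor (14.5 when home), released and still; the two other nuts are within 25 mm of where they stood in the rack (all of step 2 and contact force between the fingers and nut below 0.1 N and linear speed of nut below 0.02 m/s and distance of each of nut_small, nut_large from where it was at the start of the episode below 0.025 m); the robot touches nothing.
It fails at once if another nut is moved more than 25 mm or tipped over (distance of any of nut_small, nut_large from where it was at the start of the episode above 0.025 m or not (angle between the x axis of nut_small and the x axis of rack, either way round below 0.4 rad) or not (angle between the x axis of nut_large and the x axis of rack, either way round below 0.4 rad)).
It fails at once if a bystander on the bench (carton, tin, wrench, bolt, bin or bottle) is moved more than 30 mm (distance of any of carton, tin, wrench, bolt, bin, spray from where it was at the start of the episode above 0.03 m).
It also fails if it takes over 72 s, if anything falls off the work surface, if the arm or the gripper's body presses on something with over 40 N, if the wrist force passes 120 N, or if a joint passes its speed limit or range.

### The arm

A 6-joint arm with a two-finger parallel gripper is mounted at the origin on the work surface. World frame = base frame: x ahead of the robot, y to its left, z up, the work surface at z = 0. Lengths are in mm, angles in rad, forces in N, time in s.
With the tool pointing down it reaches from about 300 to 775 mm from the base axis. Payload 14.6 kg.
Tool frame: the origin (TCP) lies midway between the tips of the shut fingers; the grasp point (between the pads) lies 19 mm behind it (pinch_z is the distance from the TCP to the grasp point, in mm); z points along the fingers, y is the direction in which the jaws open and shut (so a half turn about z gives the same grasp; the last joint's range is limited). The gripper opens to 94 mm and grips with 3 to 60 N. Pads are 16 mm wide; open, the fingers measure 119 mm over their backs; the gripper's body (75 mm by 177 mm) begins 78 mm behind the grasp point.
Start: joints at [1.277, 0.3, 1.521, -0, 1.321, -0.067], TCP at [123.671, 535.905, 170.046] pointing down, gripper open.
Joint ranges: [-3.03, 3.03], [-0.79, 2.21], [0.23, 2.52], [-1.04, 4.18], [0, 3.07], [-2.55, 2.55]. Speed limits (rad/s): [2.22, 2.22, 2.57, 3.14, 3.14, 3.14].

### API

Orientations are given as [roll, pitch, yaw] about the fixed x, y, z axes, in that order (R = Rz(yaw) Ry(pitch) Rx(roll)).
In Python, from cell import read_state, camera, sign_off, pinch_z gives the robot as it stands. The module is installed in compiled form; this text tells all that it offers.
- The arm moves only by the tool servo_tool, never from a script. Its argument "series" is a list of rows, each a list of 6 numbers: the shift along the tool's x, y, z in cm, then the turn, a rotation vector about the tool's x, y, z in rad. In form: [[tx, ty, tz, rx, ry, rz], ...]. A call has exactly 10 rows; each row is the pose to reach, as a shift and turn from the pose commanded when the call began, along the tool's axes at that moment; what a row does not reach only later rows make up. A row lasts 1/12 s, in which the tool goes at most 41.7 mm and 7.16 degrees, less where a joint would pass 70% of its speed; a pose out of reach is approached as far as the arm can. A call with a gripper value outside its range is refused whole. "gripper" is the finger opening in cm, from 0 to 9.4, set as the call begins (left out, the last holds). The fingers move at their own pace and stop on an object; "grip_force" is the grip in N (left out, the last holds). Time passes only in rows, so rows that repeat a pose let the fingers close, or fill a call up. It gives the time, the measured TCP pose, the force and the opening at its end, in the units of the state.
- read_state(): the state, without advancing time (a new reading comes with each control period).
- camera(name): name is "scene" or "top" or "wrist"; returns a dict with "pixels" (384x512x3 uint8, red, green, blue), "fx", "fy", "cx", "cy" (pixels), "k1" (the pictures are not rectified: a ray, as slopes to the right and down, at radius r is drawn at 1 + k1 r^2 times it, then the intrinsics apply), "pose" (4x4, takes a point from camera to world coordinates); the wrist camera has in their place "mount" (4x4, takes a point from camera to tool coordinates, whose origin is the TCP and whose axes are the flange's). Camera axes: x right, y down, z forward; pixel columns grow to the right and rows downward; lengths in mm; the calibration is good to about 2 mm. A picture is of the moment at which its call begins: read the wrist's pose just before it. There is no depth.
- sign_off(): hands the job in, once; it reports no verdict.
The state is a dict: "clock": time; "joints": joint angles; "qd": joint speeds; "effort": joint torques, N m; "eef_pos": TCP position; "eef_rot": TCP orientation; "wrist_force": force on the tool from outside, world axes, zero at the start; "moment": the same for the moment, N m; "finger_gap": finger opening in mm.
Only numpy, scipy, OpenCV 4.12 (cv2) and the standard library are available. Lean on these libraries where they do the work, as an engineer would, in place of code of your own. Each camera call takes 0.05 s, during which the arm holds its last target.

## Working session

There is one attempt and no reset: what is moved stays moved. The work goes in short steps, Python scripts to look and compute and a tool call to move; the robot and the scene stay as the last step left them, time stands still between calls to the robot, and variables do not carry over. Pictures are saved under pics/ and viewed, and the job is handed in when it is done.

Besides the shell and the picture viewer there is one more tool, called after "Emit:" as name([rows], argument=value, ...), one row to a line, values as JSON. servo_tool: Moves the arm, as the interface text tells. Its arguments: {"type":"object","properties":{"series":{"type":"array"},"gripper":{"type":"number"},"grip_force":{"type":"number"}},"required":["series"]}

```bash
mkdir -p pics
cat > h.py <<'E'
import numpy as np, cv2
from cell import read_state, camera, sign_off, pinch_z
from scipy.spatial.transform import Rotation as R
def save(n,im): cv2.imwrite('pics/'+n+'.png',cv2.cvtColor(im,cv2.COLOR_RGB2BGR))
def tcp():
    s=read_state(); T=np.eye(4); T[:3,:3]=R.from_euler('xyz',s['eef_rot']).as_matrix(); T[:3,3]=s['eef_pos']; return T
def cam(name):
    T=tcp(); c=camera(name)
    c['P']=np.array(c['pose']) if 'pose' in c else T@np.array(c['mount'])
    return c
def ray(c,u,v):
    xd=(u-c['cx'])/c['fx']; yd=(v-c['cy'])/c['fy']
    x,y=xd,yd
    for _ in range(30):
        k=1+c['k1']*(x*x+y*y); x,y=xd/k,yd/k
    P=c['P']; return P[:3,3],P[:3,:3]@np.array([x,y,1.])
def onz(c,u,v,z):
    o,d=ray(c,u,v); return o+d*(z-o[2])/d[2]
def proj(c,p):
    q=np.linalg.inv(c['P'])@np.append(p,1); x,y=q[:2]/q[2]; k=1+c['k1']*(x*x+y*y)
    return c['cx']+c['fx']*x*k, c['cy']+c['fy']*y*k
E
python3 - <<'E'
from h import *
print(read_state(),pinch_z)
for n in ['scene','top','wrist']:
    c=cam(n); save(n+'0',c['pixels']); print(n,c['fx'],c['k1'],c['P'].round(3).tolist())
E
```

```text
{'clock': 0.0, 'joints': array([ 1.27741814e+00,  3.00452655e-01,  1.52158543e+00,  9.94824456e-06,
        1.32069904e+00, -6.66140607e-02]), 'qd': array([-1.07435351e-05,  7.87451302e-04,  1.80294505e-03,  3.75546899e-04,
        4.03565017e-04, -1.06552651e-03]), 'effort': array([-1.95786786e-03, -5.31796038e+01, -3.52743423e+01,  7.07262894e-02,
        2.41380930e-02, -2.01233240e-05]), 'eef_pos': array([123.57333193, 535.62541881, 169.49463439]), 'eef_rot': array([-3.14045137e+00, -8.57958226e-05,  2.91482601e+00]), 'wrist_force': array([ 0.75233573, -0.22571723, -0.08999973]), 'moment': array([-0.00750602, -0.00371001,  0.03845293]), 'finger_gap': 94.19022079583507} 18.8
scene 475.24526265506785 -0.10929883495132345 [[-0.656, 0.526, -0.54, 1399.978], [0.754, 0.444, -0.484, 685.061], [-0.015, -0.725, -0.688, 1190.386], [0.0, 0.0, 0.0, 1.0]]
top 469.9239161348935 0.052734974395632135 [[0.027, -0.988, 0.153, 311.663], [-0.999, -0.03, -0.021, -80.937], [0.025, -0.152, -0.988, 1333.221], [0.0, 0.0, 0.0, 1.0]]
wrist 309.22481144778214 -0.08665312149717803 [[0.224, 0.938, 0.264, 46.756], [0.974, -0.216, -0.062, 553.187], [-0.001, 0.271, -0.963, 384.287], [0.0, 0.0, 0.0, 1.0]]
```

View pics/scene0.png

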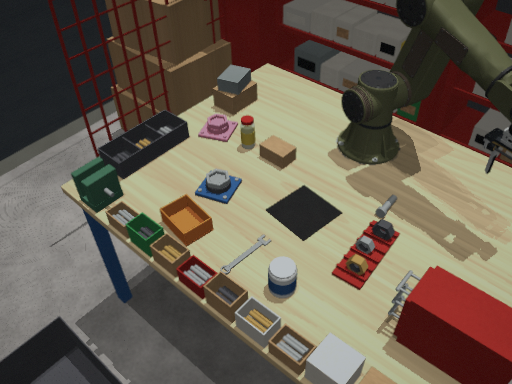

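View pics/top0.png

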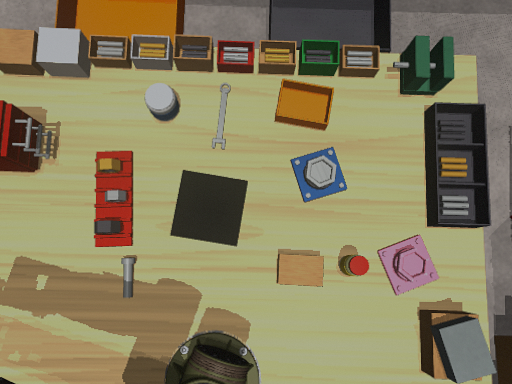

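View pics/wrist0.png

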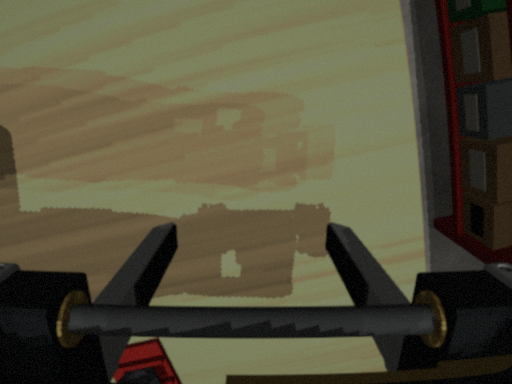

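The top view shows the rack at about (114,198), with a brass nut at (110,165), a bright steel one at (116,197) and a dark one at (107,227). The mat is at (209,208). The blue fixture is at (319,174), and its pink look-alike at (410,263) is to be left alone. Next I'll measure these and enlarge the crops.

Run:
```python
from h import *
c=cam('top'); im=c['pixels']; hsv=cv2.cvtColor(im,cv2.COLOR_RGB2HSV)
def crop(n,x0,y0,x1,y1,k): save(n,cv2.resize(im[y0:y1,x0:x1],None,fx=k,fy=k,interpolation=cv2.INTER_CUBIC))
crop('rack1',80,140,150,255,5); crop('fix1',285,140,355,210,8)
def rect(m,x0,y0,x1,y1,z,name):
    mm=np.zeros_like(m); mm[y0:y1,x0:x1]=m[y0:y1,x0:x1]
    cs,_=cv2.findContours(mm,cv2.RETR_EXTERNAL,cv2.CHAIN_APPROX_NONE)
    k=np.vstack([a for a in cs if cv2.contourArea(a)>30])[:,0,:]
    P=np.array([onz(c,u,v,z)[:2] for u,v in k],np.float32)
    r=cv2.minAreaRect(P); print(name,r,cv2.boxPoints(r).round(0).tolist()); return r
H,S,V=hsv[...,0].astype(int),hsv[...,1].astype(int),hsv[...,2].astype(int)
rect((((H<6)|(H>174))&(S>150)&(V>60)).astype(np.uint8),85,140,145,255,12,'rack')
rect((V<50).astype(np.uint8),160,160,255,250,4,'mat')
rect(((H>100)&(H<125)&(S>120)).astype(np.uint8),280,140,355,210,14,'fix')
for p in [(110,165),(116,197),(107,227),(319,172)]: print(p,hsv[p[1],p[0]],onz(c,*p,60).round(0))
```

```text
rack ((482.51922607421875, 298.547607421875), (267.5370788574219, 101.204345703125), 3.9020678997039795) [[346.0, 340.0], [353.0, 239.0], [619.0, 257.0], [613.0, 358.0]]
mat ((465.27435302734375, 29.94225311279297), (186.19093322753906, 185.65101623535156), 82.33826446533203) [[361.0, -50.0], [545.0, -75.0], [570.0, 110.0], [386.0, 135.0]]
fix ((568.7828369140625, -279.53717041015625), (127.34410095214844, 128.19015502929688), 18.623044967651367) [[488.0, -239.0], [529.0, -361.0], [650.0, -320.0], [609.0, -198.0]]
(110, 165) [ 21 171 173] [566. 299.  60.]
(116, 197) [ 30   3 149] [479. 276.  60.]
(107, 227) [170  10  77] [397. 294.  60.]
(319, 172) [ 60   3 154] [ 565. -274.   60.]
```

View pics/rack1.png

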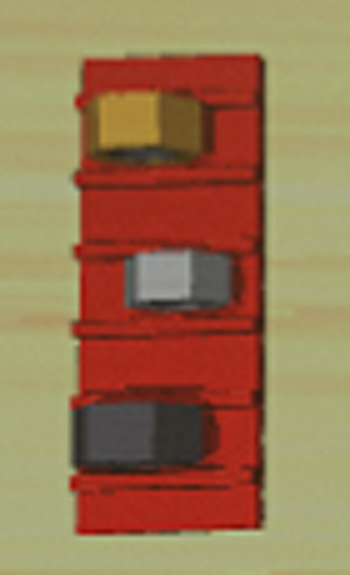

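View pics/fix1.png

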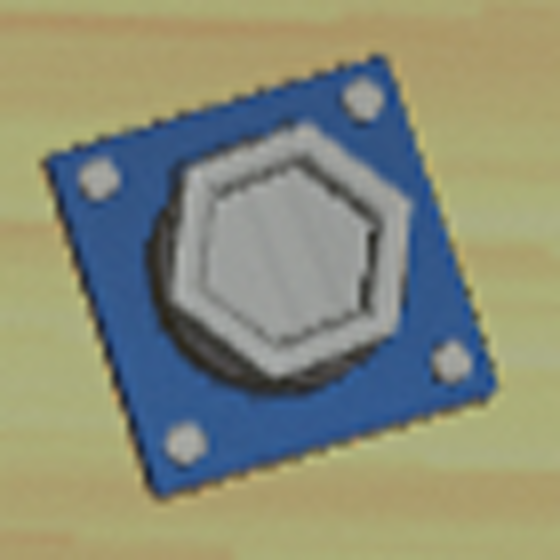

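Brass is the nut at (110,165): hue 21 and saturation 171, against neutral grey (116,197) and dark (107,227). Next I'll locate its top flat at z=67, and the socket rim corners at z=56.

Run:
```python
from h import *
c=cam('top'); im=c['pixels']; hsv=cv2.cvtColor(im,cv2.COLOR_RGB2HSV)
H,S,V=[hsv[...,i].astype(int) for i in range(3)]
m=((H>14)&(H<30)&(S>120)&(V>135)).astype(np.uint8); mm=m*0; mm[150:180,90:130]=m[150:180,90:130]
n,l,st,ce=cv2.connectedComponentsWithStats(mm); i=1+st[1:,4].argmax(); print(st[i],ce[i])
cs,_=cv2.findContours((l==i).astype(np.uint8),cv2.RETR_EXTERNAL,cv2.CHAIN_APPROX_NONE)
P=np.array([onz(c,u,v,67)[:2] for u,v in cs[0][:,0]],np.float32); print(cv2.minAreaRect(P), onz(c,*ce[i],67))
# socket outer contour in steel: corners from crop /8
f=lambda a:(285+(a[0]+.5)/8-.5,140+(a[1]+.5)/8-.5)
out=[(307,125),(411,207),(393,330),(277,378),(174,293),(188,166)]
Q=np.array([onz(c,*f(a),56)[:2] for a in out]); print(Q.round(0).tolist(),Q.mean(0))
d=Q-Q.mean(0); print(np.hypot(*d.T).round(1),(np.degrees(np.arctan2(d[:,1],d[:,0]))%60).round(1))
s=cam('scene'); save('scene_fix',cv2.resize(s['pixels'][160:210,190:250],None,fx=8,fy=8,interpolation=cv2.INTER_CUBIC))
save('scene_rack',cv2.resize(s['pixels'][210:290,325:410],None,fx=7,fy=7,interpolation=cv2.INTER_CUBIC))
T=tcp(); print(T[:3,:3].T@(np.array([566,303,150])-T[:3,3]))
```

```text
[100 158  12  11 121] [105.53719008 163.45454545]
((569.4366455078125, 308.9152526855469), (27.833282470703125, 29.30243682861328), 4.13755989074707) [568.66841288 308.75472681  67.        ]
[[614.0, -285.0], [586.0, -322.0], [542.0, -316.0], [524.0, -276.0], [553.0, -240.0], [598.0, -244.0]] [ 569.66260887 -280.4232932 ]
[44.7 44.5 44.6 45.6 43.9 46.2] [53.5 51.5 52.3 54.  52.2 51.9]
[-483.35666862 -127.42212322   19.92687919]
```

View pics/scene_rack.png

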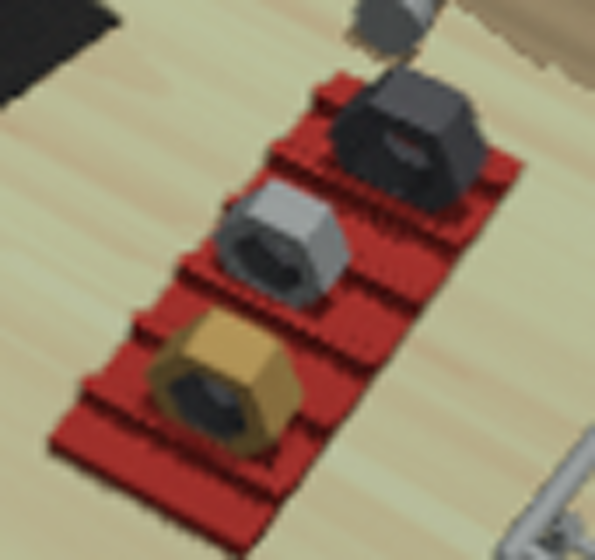

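The crop confirms the brass nut at the rack's +x end; its top flat fits to about 28 x 29 mm, against 29 x 31.75 expected. The socket outline has a corner radius of about 45 mm (45.6 expected), centre (569.5,-280), and corners at about 52.5° mod 60.

```bash
cat >> h.py <<'E'
def go(p,yaw):
    T=tcp(); Rt=(R.from_euler('z',yaw)*R.from_euler('x',np.pi)).as_matrix()
    print('shift cm',(T[:3,:3].T@(np.array(p)-T[:3,3])/10).round(3),'rotvec',R.from_matrix(T[:3,:3].T@Rt).as_rotvec().round(4))
E
python3 -c "
from h import *
go((568.5,308,150),1.639)"
```

```text
shift cm [-48.467 -12.199   1.992] rotvec [-3.0000e-04  3.0000e-04  1.2759e+00]
```

Emit:
servo_tool([
  [-48.5, -12.2, 2.0, 0, 0, 1.276],
  [-48.5, -12.2, 2.0, 0, 0, 1.276],
  [-48.5, -12.2, 2.0, 0, 0, 1.276],
  [-48.5, -12.2, 2.0, 0, 0, 1.276],
  [-48.5, -12.2, 2.0, 0, 0, 1.276],
  [-48.5, -12.2, 2.0, 0, 0, 1.276],
  [-48.5, -12.2, 2.0, 0, 0, 1.276],
  [-48.5, -12.2, 2.0, 0, 0, 1.276],
  [-48.5, -12.2, 2.0, 0, 0, 1.276],
  [-48.5, -12.2, 2.0, 0, 0, 1.276],
], gripper=6.4, grip_force=20)

```text
clock: 1.13
eef_pos: [495.9, 344.8, 153.3]
eef_rot: [3.142, -0.0, 1.659]
wrist_force: [-0.3, 0.4, -0.3]
finger_gap: 64.2
```

```bash
python3 -c "
from h import *
go((568.5,308,150),1.639)"
```

```text
shift cm [-4.301  6.909  0.333] rotvec [ 0.     -0.      0.0195]
```

Emit:
servo_tool([
  [-4.3, 6.9, 0.3, 0, 0, 0.02],
  [-4.3, 6.9, 0.3, 0, 0, 0.02],
  [-4.3, 6.9, 0.3, 0, 0, 0.02],
  [-4.3, 6.9, 0.3, 0, 0, 0.02],
  [-4.3, 6.9, 0.3, 0, 0, 0.02],
  [-4.3, 6.9, 0.3, 0, 0, 0.02],
  [-4.3, 6.9, 0.3, 0, 0, 0.02],
  [-4.3, 6.9, 0.3, 0, 0, 0.02],
  [-4.3, 6.9, 0.3, 0, 0, 0.02],
  [-4.3, 6.9, 0.3, 0, 0, 0.02],
])

```text
clock: 1.97
eef_pos: [566.7, 310.2, 150.6]
eef_rot: [3.141, -0.0, 1.645]
wrist_force: [-0.7, -0.8, -0.3]
finger_gap: 64.6
```

Run:
```python
from h import *
c=cam('wrist'); save('w1',c['pixels'])
go((568.5,308,34),1.639)
print(proj(c,(569,308.5,67)), np.array(c['mount']).round(2))
```

```text
shift cm [-0.22   0.152 11.655] rotvec [ 0.0002 -0.0001  0.0062]
(np.float64(253.32560439876005), np.float64(188.6820089286083)) [[ 0.0000e+00 -9.6000e-01 -2.7000e-01  7.8560e+01]
 [ 1.0000e+00  0.0000e+00 -0.0000e+00  5.0000e-02]
 [ 0.0000e+00 -2.7000e-01  9.6000e-01 -2.1471e+02]
 [ 0.0000e+00  0.0000e+00  0.0000e+00  1.0000e+00]]
```

View pics/w1.png

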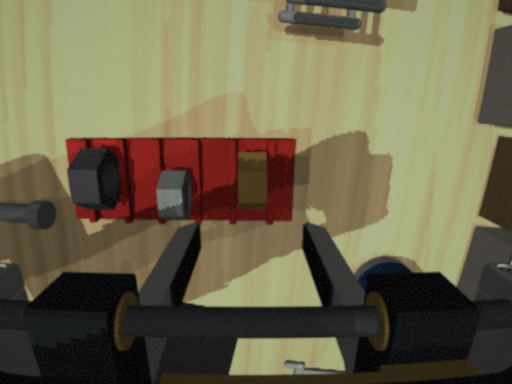

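Run:
```python
from h import *
c=cam('wrist'); im=c['pixels']; cr=im[130:230,220:300].astype(float)*1.6
save('w1c',cv2.resize(cr.clip(0,255).astype(np.uint8),None,fx=6,fy=6,interpolation=cv2.INTER_CUBIC))
for y in range(142,216,4): print(y, im[y,253], onz(c,253,y,67)[:2].round(0))
print(onz(c,238,180,67),onz(c,268,180,67))
```

```text
142 [136  33  25] [565. 355.]
146 [135  36  31] [566. 351.]
150 [104  26  24] [566. 347.]
154 [103  80  40] [566. 343.]
158 [93 76 38] [566. 339.]
162 [69 54 21] [567. 335.]
166 [69 53 23] [567. 331.]
170 [64 51 25] [567. 327.]
174 [70 54 23] [568. 323.]
178 [73 55 28] [568. 319.]
182 [73 59 28] [568. 315.]
186 [75 57 30] [569. 311.]
190 [73 54 26] [569. 307.]
194 [73 57 29] [569. 303.]
198 [74 57 30] [570. 299.]
202 [61 48 19] [570. 294.]
206 [46 34 15] [570. 290.]
210 [85 25 23] [571. 286.]
214 [83 14 12] [571. 282.]
[553.2937365  316.15562253  67.        ] [582.95367916 318.37951479  67.        ]
```

View pics/w1c.png

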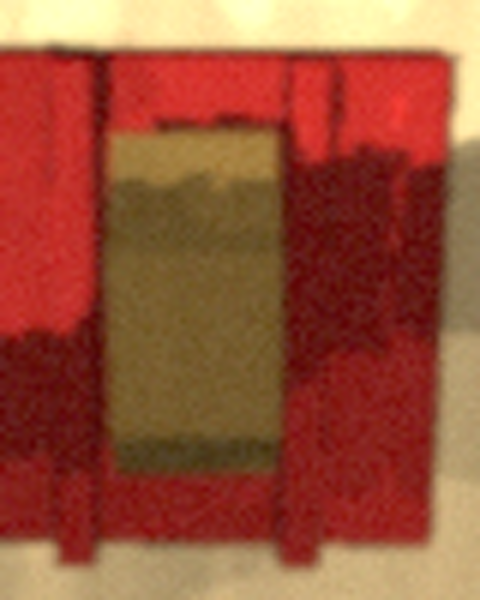

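Brass top flat in the wrist view spans rows 172 to 203, which is y 325 to 293.5. The centre is (568.4,309), in agreement with the top view to 1 mm. Descending.

Emit:
servo_tool([
  [-0.1, 0.15, 3, 0, 0, 0.005],
  [-0.1, 0.15, 6, 0, 0, 0.005],
  [-0.1, 0.15, 8, 0, 0, 0.005],
  [-0.1, 0.15, 10, 0, 0, 0.005],
  [-0.1, 0.15, 11.6, 0, 0, 0.005],
  [-0.1, 0.15, 11.6, 0, 0, 0.005],
  [-0.1, 0.15, 11.6, 0, 0, 0.005],
  [-0.1, 0.15, 11.6, 0, 0, 0.005],
  [-0.1, 0.15, 11.6, 0, 0, 0.005],
  [-0.1, 0.15, 11.6, 0, 0, 0.005],
])

```text
clock: 2.9
eef_pos: [569.1, 309.2, 35.7]
eef_rot: [3.14, -0.001, 1.64]
wrist_force: [0.5, 0.4, 0.3]
finger_gap: 63.9
```

Emit:
servo_tool([
  [0, 0, 0, 0, 0, 0],
  [0, 0, 0, 0, 0, 0],
  [0, 0, 0, 0, 0, 0],
  [0, 0, 0, 0, 0, 0],
  [0, 0, 0, 0, 0, 0],
  [0, 0, 0, 0, 0, 0],
  [0, 0, 0, 0, 0, 0],
  [0, 0, -1, 0, 0, 0],
  [0, 0, -2, 0, 0, 0],
  [0, 0, -2, 0, 0, 0],
], gripper=1.5)

```text
clock: 3.73
eef_pos: [569.7, 309.5, 57.5]
eef_rot: [3.138, -0.001, 1.64]
wrist_force: [0.1, 0.9, -0.0]
finger_gap: 15.2
```

Run:
```python
from h import *
print(read_state()['finger_gap'])
c=cam('wrist'); im=c['pixels']; save('w2',(im*1.5).clip(0,255).astype(np.uint8))
c=cam('top'); save('t2',cv2.resize(c['pixels'][130:260,60:190],None,fx=5,fy=5))
```

```text
15.222568466754232
```

View pics/w2.png

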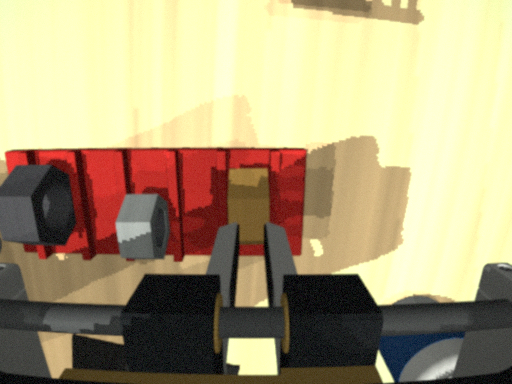

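View pics/t2.png

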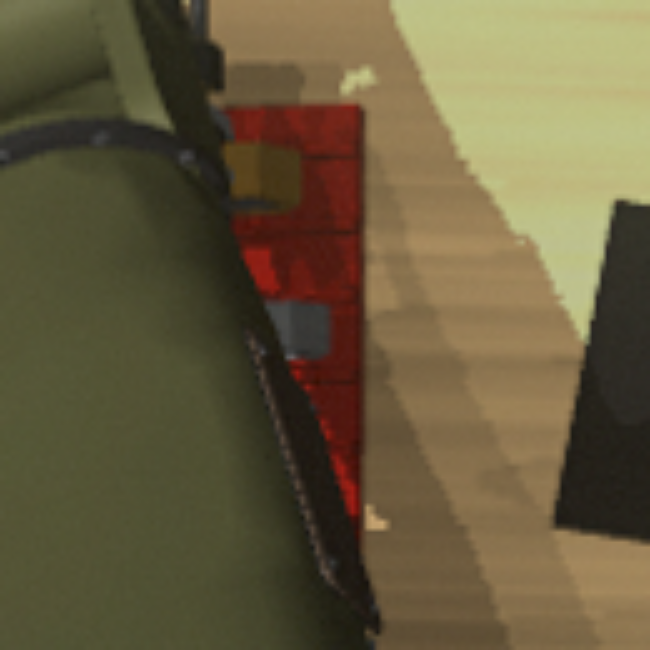

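Run:
```python
from h import *
c=cam('wrist'); im=c['pixels']; T=tcp(); print(T[:3,3])
cr=im[140:270,190:310].astype(float)*2
save('w2c',cv2.resize(cr.clip(0,255).astype(np.uint8),None,fx=5,fy=5,interpolation=cv2.INTER_CUBIC))
for y in (7.6,-7.6):
  for x in (-8,8):
    for z in (0,-19): print((x,y,z),np.round(proj(c,(T@np.array([x,y,z,1]))[:3])))
for y in (293,309,325): print(y,np.round(proj(c,(569,y,67))),np.round(proj(c,(555,y,67))))
```

```text
[568.63842312 308.95603048  54.69065732]
(-8, 7.6, 0) [261. 226.]
(-8, 7.6, -19) [262. 236.]
(8, 7.6, 0) [261. 205.]
(8, 7.6, -19) [262. 214.]
(-8, -7.6, 0) [241. 226.]
(-8, -7.6, -19) [240. 236.]
(8, -7.6, 0) [240. 205.]
(8, -7.6, -19) [239. 214.]
293 [250. 242.] [230. 241.]
309 [251. 222.] [231. 220.]
325 [253. 200.] [232. 199.]
```

View pics/w2c.png

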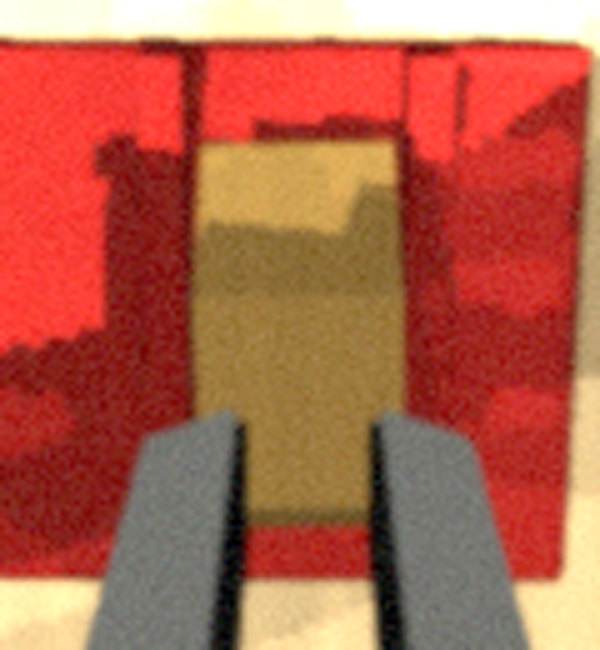

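The fingers closed to 15 mm without holding anything. In the wrist view the fingertips sit at rows 222 to 224 with a pixel gap that puts them about 193 mm from the camera. The stated TCP would be about 228 mm away, so the tips appear to end about 34 mm behind the reported TCP. That explains closing above the nut. I'll reopen and descend to TCP z≈15, which is safe whichever is true.

Emit:
servo_tool([
  [0, 0, 0, 0, 0, 0],
  [0, 0, 0, 0, 0, 0],
  [0, 0, 0, 0, 0, 0],
  [0, 0, 0, 0, 0, 0],
  [0, 0, 0, 0, 0, 0],
  [0, 0, 0, 0, 0, 0],
  [0, 0, 1, 0, 0, 0],
  [0, 0, 2, 0, 0, 0],
  [0, 0, 3, 0, 0, 0],
  [0, 0, 3, 0, 0, 0],
], gripper=6.4)

```text
clock: 4.72
eef_pos: [567.2, 308.3, 21.2]
eef_rot: [-3.138, 0.002, 1.64]
wrist_force: [0.1, 0.1, -0.9]
finger_gap: 63.6
```

Run:
```python
from h import *
c=cam('wrist'); im=c['pixels']; s=read_state();print(s['eef_pos'],s['finger_gap'],s['wrist_force'])
save('w3',(im*1.6).clip(0,255).astype(np.uint8))
c=cam('scene'); save('s3',cv2.resize(c['pixels'][120:310,300:512],None,fx=3.5,fy=3.5,interpolation=cv2.INTER_CUBIC))
```

```text
[567.69035906 308.50698612  22.46734536] 63.77670481002598 [-0.54526563  0.63823319 -1.16038317]
```

View pics/w3.png

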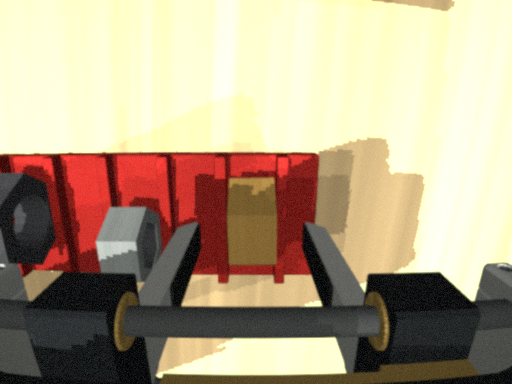

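View pics/s3.png

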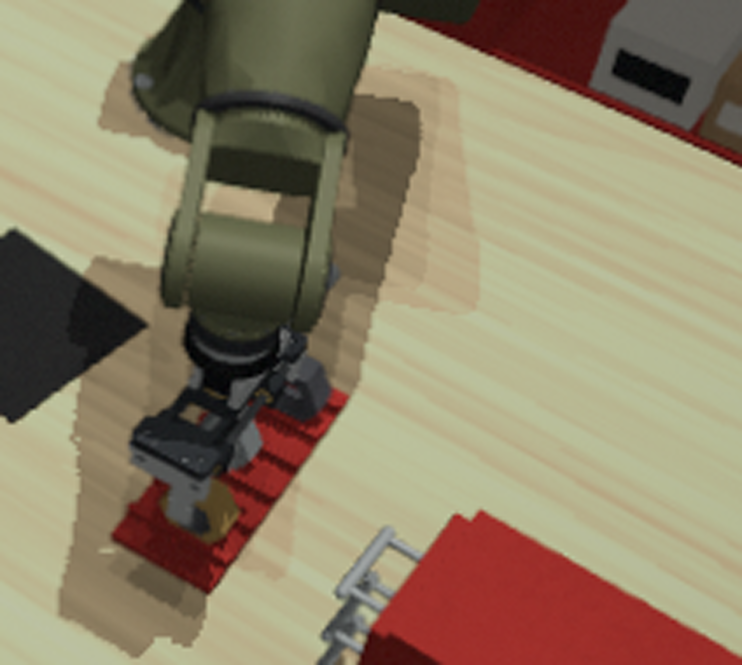

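Run:
```python
from h import *
c=cam('scene'); 
for z in (15,22,40,56): 
  print(z,[tuple(((np.array(proj(c,(xx,308.5,z)))-[300,120])*3.5).round()) for xx in (600,612)])
save('s3c',cv2.resize((c['pixels'][230:310,320:400]*1.3).clip(0,255).astype(np.uint8),None,fx=8,fy=8,interpolation=cv2.INTER_CUBIC))
print(((np.array(proj(c,(600,308.5,22)))-[320,230])*8),((np.array(proj(c,(600,308.5,56)))-[320,230])*8))
```

```text
15 [(np.float64(172.0), np.float64(547.0)), (np.float64(164.0), np.float64(556.0))]
22 [(np.float64(173.0), np.float64(542.0)), (np.float64(165.0), np.float64(551.0))]
40 [(np.float64(175.0), np.float64(530.0)), (np.float64(167.0), np.float64(539.0))]
56 [(np.float64(177.0), np.float64(518.0)), (np.float64(169.0), np.float64(527.0))]
[234.91044207 359.80058863] [245.39136503 304.95337283]
```

View pics/s3c.png

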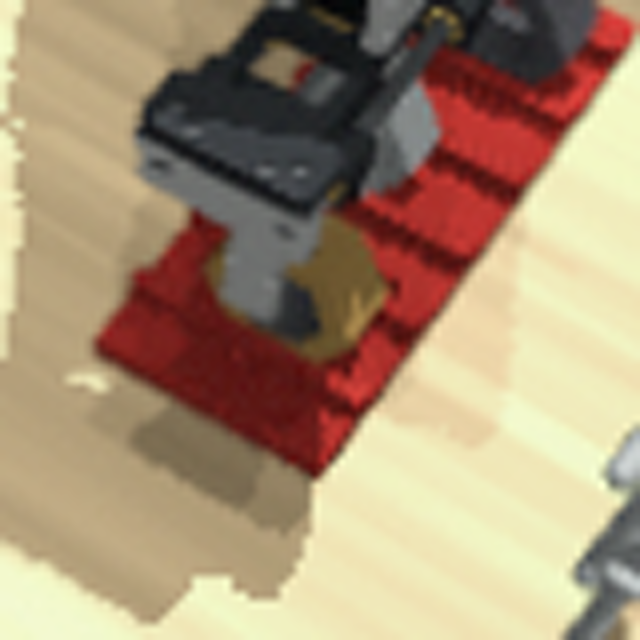

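The scene view agrees: the tip at crop pixel (250,315) lies at z≈50–55 while the TCP reads 22, so the offset is about 30 mm. Descending 14 mm more, then closing with no lift yet.

Emit:
servo_tool([
  [0, 0.05, 0.7, 0, 0, 0],
  [0, 0.05, 1.4, 0, 0, 0],
  [0, 0.05, 1.4, 0, 0, 0],
  [0, 0.05, 1.4, 0, 0, 0],
  [0, 0.05, 1.4, 0, 0, 0],
  [0, 0.05, 1.4, 0, 0, 0],
  [0, 0.05, 1.4, 0, 0, 0],
  [0, 0.05, 1.4, 0, 0, 0],
  [0, 0.05, 1.4, 0, 0, 0],
  [0, 0.05, 1.4, 0, 0, 0],
], gripper=1.5)

```text
clock: 5.7
eef_pos: [569.2, 309.0, 10.6]
eef_rot: [3.141, -0.0, 1.64]
wrist_force: [-1.0, -0.6, 2.0]
finger_gap: 29.1
```

Gripped at 29.1 mm. Lifting to clear.

Emit:
servo_tool([
  [0, 0, -0.3, 0, 0, 0],
  [0, 0, -1.5, 0, 0, 0],
  [0, 0, -3.5, 0, 0, 0],
  [0, 0, -6, 0, 0, 0],
  [0, 0, -9, 0, 0, 0],
  [0, 0, -11, 0, 0, 0],
  [0, 0, -11, 0, 0, 0],
  [0, 0, -11, 0, 0, 0],
  [0, 0, -11, 0, 0, 0],
  [0, 0, -11, 0, 0, 0],
], grip_force=30)

```text
clock: 6.53
eef_pos: [568.3, 308.6, 118.3]
eef_rot: [-3.139, 0.001, 1.64]
wrist_force: [-0.6, -0.1, -4.4]
finger_gap: 28.8
```

Run:
```python
from h import *
c=cam('wrist'); im=c['pixels']; s=read_state();print(s['eef_pos'],s['finger_gap'],s['wrist_force'],s['joints'])
save('w4',(im*1.6).clip(0,255).astype(np.uint8))
go((448,30,60),1.639)
```

```text
[568.38636489 308.60468731 118.54559395] 28.577563200821583 [-0.57306028 -0.97549884 -3.95702923] [ 4.40815693e-01  5.59713709e-01  1.27469189e+00 -4.82988346e-05
  1.31007919e+00  3.71883323e-01]
shift cm [-26.958 -13.914   5.921] rotvec [-0.0027  0.0011  0.0007]
```

View pics/w4.png

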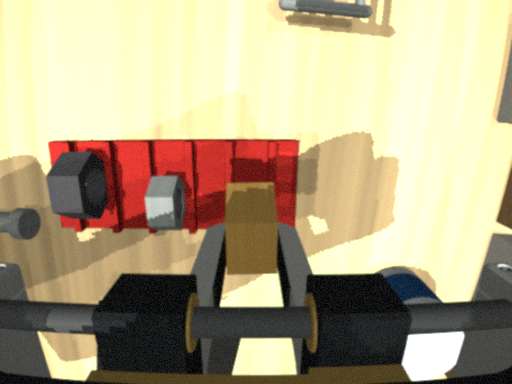

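The nut is held, at (250,228) in the wrist view, with a load of about 4 N. Moving over the mat.

Emit:
servo_tool([
  [-3, -1.5, 0, 0, 0, 0],
  [-6, -3.1, 0, 0, 0, 0],
  [-9.5, -4.9, 0, 0, 0, 0],
  [-13, -6.7, 0, 0, 0, 0],
  [-16.5, -8.5, 0, 0, 0, 0],
  [-20, -10.3, 1, 0, 0, 0],
  [-23, -11.9, 3, 0, 0, 0],
  [-25.5, -13.1, 5, 0, 0, 0],
  [-27, -13.9, 7, 0, 0, 0],
  [-27, -13.9, 8, 0, 0, 0],
])

```text
clock: 7.42
eef_pos: [446.5, 27.7, 37.9]
eef_rot: [-3.138, 0.0, 1.637]
wrist_force: [-0.7, -0.1, -4.8]
finger_gap: 28.5
```

Emit:
servo_tool([
  [0, 0, 0.5, 0, 0, 0],
  [0, 0, 1, 0, 0, 0],
  [0, 0, 1.5, 0, 0, 0],
  [0, 0, 1.8, 0, 0, 0],
  [0, 0, 2.0, 0, 0, 0],
  [0, 0, 2.0, 0, 0, 0],
  [0, 0, 2.0, 0, 0, 0],
  [0, 0, 2.0, 0, 0, 0],
  [0, 0, 2.0, 0, 0, 0],
  [0, 0, 2.0, 0, 0, 0],
])

```text
clock: 8.25
eef_pos: [449.1, 30.0, 20.6]
eef_rot: [3.141, 0.0, 1.64]
wrist_force: [-0.4, -0.0, -3.9]
finger_gap: 28.6
```

Emit:
servo_tool([
  [0, 0, 0.4, 0, 0, 0],
  [0, 0, 0.8, 0, 0, 0],
  [0, 0, 1.1, 0, 0, 0],
  [0, 0, 1.3, 0, 0, 0],
  [0, 0, 1.5, 0, 0, 0],
  [0, 0, 1.6, 0, 0, 0],
  [0, 0, 1.7, 0, 0, 0],
  [0, 0, 1.7, 0, 0, 0],
  [0, 0, 1.7, 0, 0, 0],
  [0, 0, 1.7, 0, 0, 0],
])

```text
clock: 9.08
eef_pos: [449.1, 30.0, 3.5]
eef_rot: [3.141, 0.0, 1.64]
wrist_force: [0.4, 1.2, -4.8]
finger_gap: 28.3
```

Emit:
servo_tool([
  [0, 0, 0.1, 0, 0, 0],
  [0, 0, 0.15, 0, 0, 0],
  [0, 0, 0.15, 0, 0, 0],
  [0, 0, 0.15, 0, 0, 0],
  [0, 0, 0.15, 0, 0, 0],
  [0, 0, 0.15, 0, 0, 0],
  [0, 0, 0.15, 0, 0, 0],
  [0, 0, 0.15, 0, 0, 0],
  [0, 0, 0.15, 0, 0, 0],
  [0, 0, 0.15, 0, 0, 0],
])

```text
clock: 9.92
eef_pos: [449.3, 30.1, 2.5]
eef_rot: [3.141, -0.0, 1.64]
wrist_force: [-3.6, 2.0, 6.9]
finger_gap: 28.8
```

Contact: 6.9 N upward. Opening wide, then raising 12 mm so the tips sit near the nut's top.

Emit:
servo_tool([
  [0, 0, 0, 0, 0, 0],
  [0, 0, 0, 0, 0, 0],
  [0, 0, 0, 0, 0, 0],
  [0, 0, 0, 0, 0, 0],
  [0, 0, 0, 0, 0, 0],
  [0, 0, -0.4, 0, 0, 0],
  [0, 0, -0.8, 0, 0, 0],
  [0, 0, -1.2, 0, 0, 0],
  [0, 0, -1.2, 0, 0, 0],
  [0, 0, -1.2, 0, 0, 0],
], gripper=8.5)

```text
clock: 10.75
eef_pos: [449.2, 30.0, 14.3]
eef_rot: [3.141, 0.0, 1.64]
wrist_force: [0.1, 0.5, -0.4]
finger_gap: 84.7
```

Run:
```python
from h import *
c=cam('wrist'); im=c['pixels']; s=read_state();print(s['eef_pos'],s['finger_gap'],s['wrist_force'])
a=(im*1.6).clip(0,255).astype(np.uint8)
c=cam('scene'); b=cv2.resize(c['pixels'][150:270,230:390],(512,384),interpolation=cv2.INTER_CUBIC)
save('w5',cv2.resize(np.hstack([a,b]),(800,300)))
```

```text
[449.07735369  30.01331152  14.01217417] 84.86857022094887 [-0.71743464  0.77490007 -0.47135136]
```

View pics/w5.png

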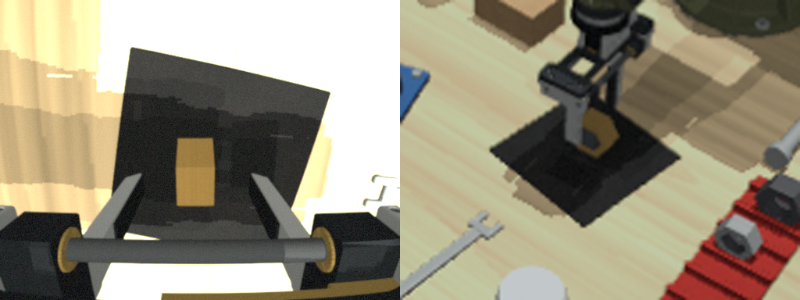

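The nut is standing released on the mat, at (195,172) in the left panel, between the fingers. Pushing along tool +y.

Emit:
servo_tool([
  [0, 0.8, 0, 0, 0, 0],
  [0, 1.6, 0, 0, 0, 0],
  [0, 2.2, 0, 0, 0, 0],
  [0, 2.7, 0, 0, 0, 0],
  [0, 3.2, 0, 0, 0, 0],
  [0, 3.7, 0, 0, 0, 0],
  [0, 4.2, 0, 0, 0, 0],
  [0, 4.7, 0, 0, 0, 0],
  [0, 5.1, 0, 0, 0, 0],
  [0, 5.5, 0, 0, 0, 0],
])

```text
clock: 11.68
eef_pos: [504.3, 33.9, 13.9]
eef_rot: [3.142, 0.0, 1.64]
wrist_force: [-0.7, 0.4, -0.3]
finger_gap: 85.2
```

Run:
```python
from h import *
c=cam('wrist'); im=c['pixels']; s=read_state();print(s['eef_pos'],s['finger_gap'],s['wrist_force'])
a=(im*1.6).clip(0,255).astype(np.uint8)
c=cam('scene'); b=cv2.resize(c['pixels'][150:270,230:390],(512,384),interpolation=cv2.INTER_CUBIC)
save('w6',cv2.resize(np.hstack([a,b]),(800,300)))
```

```text
[504.8749895   33.85449649  13.98445292] 84.78788259225206 [ 0.0557331  -0.22709089  0.4772797 ]
```

View pics/w6.png

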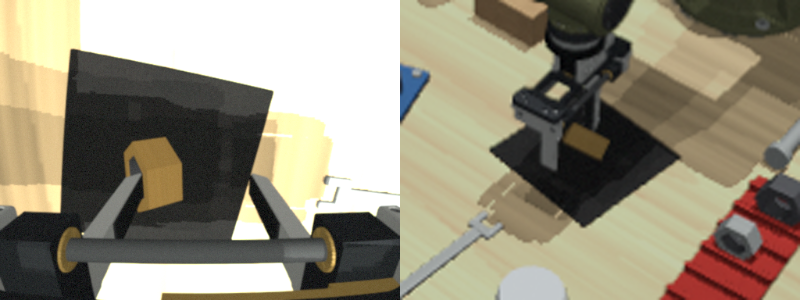

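Run:
```python
from h import *
c=cam('wrist'); im=c['pixels']
a=cv2.resize((im[150:300,110:310]*1.8).clip(0,255).astype(np.uint8),(800,600),interpolation=cv2.INTER_CUBIC); save('w7',a)
c=cam('scene'); b=cv2.resize(c['pixels'][170:250,250:350],(750,600),interpolation=cv2.INTER_CUBIC)
save('s7',b)
```

```text
(no output)
```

View pics/w7.png

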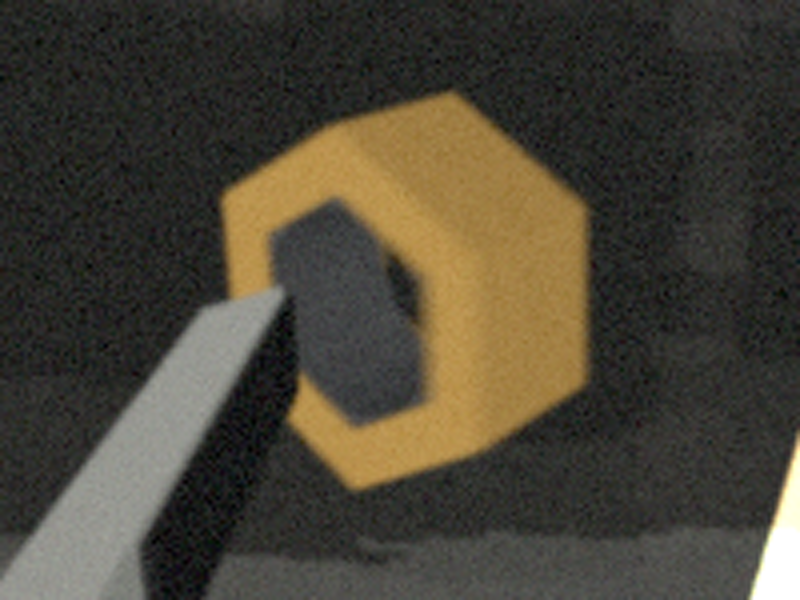

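View pics/s7.png

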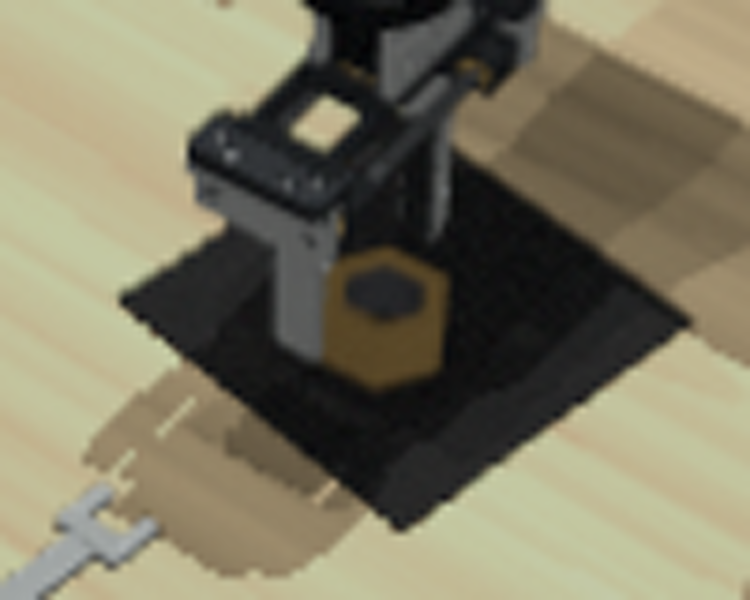

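The pictures caught the nut mid-fall. Letting it settle while backing off and rising.

Emit:
servo_tool([
  [0, -0.8, 0, 0, 0, 0],
  [0, -1.2, -1, 0, 0, 0],
  [0, -1.2, -3, 0, 0, 0],
  [0, -1.2, -6, 0, 0, 0],
  [0, -1.2, -9, 0, 0, 0],
  [0, -1.2, -9, 0, 0, 0],
  [0, -1.2, -9, 0, 0, 0],
  [0, -1.2, -9, 0, 0, 0],
  [0, -1.2, -9, 0, 0, 0],
  [0, -1.2, -9, 0, 0, 0],
])

```text
clock: 12.72
eef_pos: [491.3, 33.0, 103.0]
eef_rot: [-3.14, -0.0, 1.64]
wrist_force: [-0.7, 0.5, 0.4]
finger_gap: 85.1
```

Run:
```python
from h import *
c=cam('wrist'); im=c['pixels']; s=read_state();print(s['eef_pos'],s['finger_gap'],s['wrist_force'])
save('w8',(im*1.5).clip(0,255).astype(np.uint8))
```

```text
[491.3612768   32.98031874 103.0969848 ] 85.0107529123821 [ 0.06042713  0.13532178 -0.20135466]
```

View pics/w8.png

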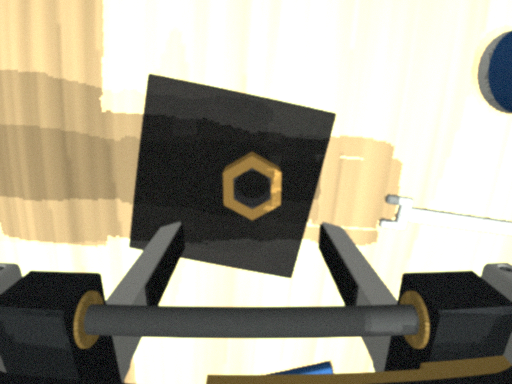

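The nut lies flat on the mat, its hexagon at (252,186) in the wrist view. Measuring its centre and flats from the outline.

Run:
```python
from h import *
c=cam('wrist'); im=c['pixels']; hsv=cv2.cvtColor(im,cv2.COLOR_RGB2HSV); H,S,V=[hsv[...,i].astype(int) for i in range(3)]
m=((H>10)&(H<32)&(S>100)&(V>50)).astype(np.uint8); mm=m*0; mm[140:230,210:295]=m[140:230,210:295]
n,l,st,ce=cv2.connectedComponentsWithStats(mm); i=1+st[1:,4].argmax()
cs,_=cv2.findContours((l==i).astype(np.uint8),cv2.RETR_EXTERNAL,cv2.CHAIN_APPROX_NONE)
P=np.array([onz(c,u,v,33)[:2] for u,v in cs[0][:,0]],np.float32)
save('w8c',cv2.resize((im[140:230,200:300]*1.5).clip(0,255).astype(np.uint8),None,fx=7,fy=7))
h=cv2.convexHull(P)[:,0]
for e in range(6,9):
  pass
a=cv2.approxPolyDP(cv2.convexHull(P),4,True)[:,0]; print(a.round(1).tolist())
# caliper widths by direction
W=[]
for t in range(0,180,2):
  d=np.array([np.cos(np.radians(t)),np.sin(np.radians(t))]); p=h@d; W.append((t,p.max()-p.min(),(p.max()+p.min())/2))
best=min(range(30),key=lambda k:W[k][1]+W[k+30][1]+W[k+60][1]); print([W[best+30*k] for k in range(3)])
A=np.array([[np.cos(np.radians(W[best+30*k][0])),np.sin(np.radians(W[best+30*k][0]))] for k in range(3)]); b=[W[best+30*k][2] for k in range(3)]
print(np.linalg.lstsq(A,b,rcond=None)[0])
```

```text
[[488.6000061035156, 69.80000305175781], [465.20001220703125, 54.0], [465.0, 17.5], [494.20001220703125, 3.0], [520.9000244140625, 22.5], [515.7999877929688, 56.599998474121094]]
[(4, np.float64(56.702202042989825), np.float64(492.8760360066752)), (64, np.float64(59.507038460191836), np.float64(248.359740783866)), (124, np.float64(59.63430301619502), np.float64(-244.67738870363124))]
[491.58067903  36.50586815]
```

View pics/w8c.png

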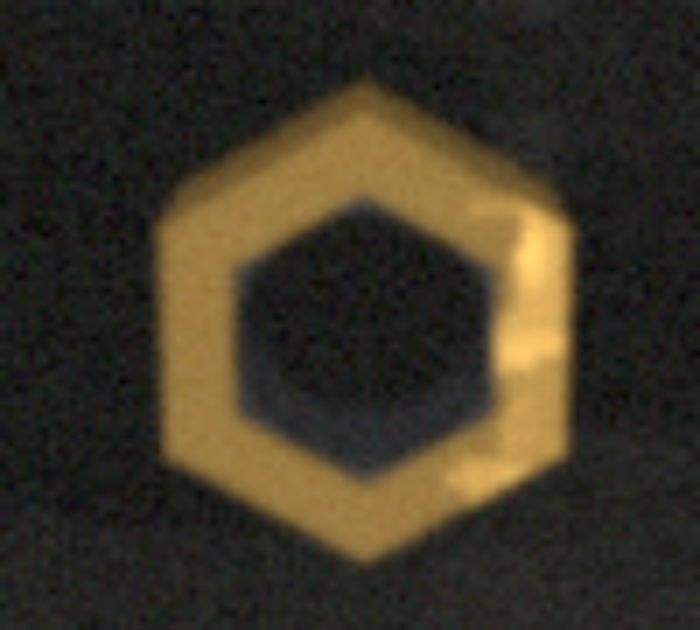

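Run:
```python
from h import *
c=cam('wrist'); im=c['pixels']; T=tcp(); 
cr=np.hstack([im[205:255,150:200],im[205:255,310:360]]); save('tips',cv2.resize((cr*1.8).clip(0,255).astype(np.uint8),None,fx=8,fy=8,interpolation=cv2.INTER_CUBIC))
P=[onz(c,200+a/7,140+b/7,33)[:2] for a,b in [(365,110),(570,230),(567,455),(365,565),(160,460),(158,228)]]
P=np.array(P); print(P.round(1).tolist(),P.mean(0)); d=P-P.mean(0); print(np.hypot(*d.T),np.degrees(np.arctan2(d[:,1],d[:,0]))%60)
```

```text
[[490.0, 66.4], [518.7, 52.1], [521.3, 20.4], [494.5, 2.3], [465.1, 15.7], [463.4, 48.5]] [492.15366424  34.24259038]
[32.2225323  31.97177531 32.25111986 32.0770856  32.7814545  32.1513528 ] [33.81133342 33.99401523 34.60124773 34.23300027 34.34477079 33.61107039]
```

View pics/tips.png

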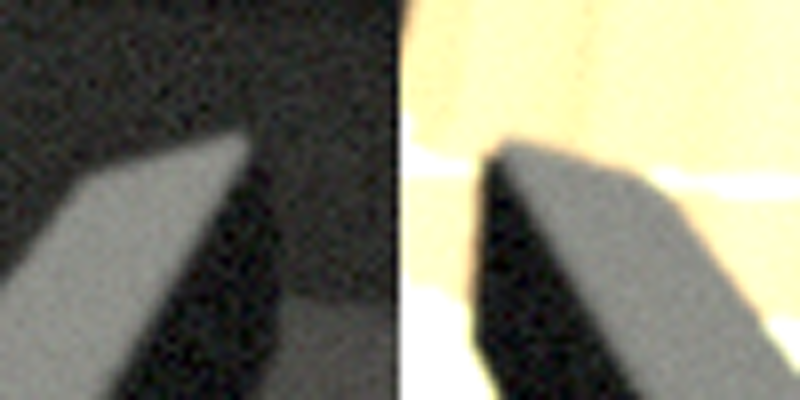

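The nut centre is (492.1,34.2), with corner radius 32.2 mm (31.75 expected) and flat normals at 4.1°, already in line with the jaws. I take the tip offset as 31 to 38 mm behind the TCP. Reported TCP z≈-14.5 then puts the tips at 17 to 24 mm, holding only the nut's upper half.

Emit:
servo_tool([
  [0.12, 0.06, 3, 0, 0, 0],
  [0.12, 0.06, 6, 0, 0, 0],
  [0.12, 0.06, 8.5, 0, 0, 0],
  [0.12, 0.06, 10, 0, 0, 0],
  [0.12, 0.06, 11, 0, 0, 0],
  [0.12, 0.06, 11.75, 0, 0, 0],
  [0.12, 0.06, 11.75, 0, 0, 0],
  [0.12, 0.06, 11.75, 0, 0, 0],
  [0.12, 0.06, 11.75, 0, 0, 0],
  [0.12, 0.06, 11.75, 0, 0, 0],
])

```text
clock: 13.7
eef_pos: [493.0, 34.2, -12.7]
eef_rot: [3.14, 0.0, 1.64]
wrist_force: [0.7, -0.8, 0.4]
finger_gap: 84.8
```

Run:
```python
from h import *
s=read_state();print(s['eef_pos'],s['finger_gap'],s['wrist_force'])
c=cam('wrist'); im=c['pixels']
a=cv2.resize((im[130:290,130:370]*1.6).clip(0,255).astype(np.uint8),(600,400))
save('w9',a)
c=cam('scene'); b=cv2.resize(c['pixels'][170:250,250:350],(750,600),interpolation=cv2.INTER_CUBIC)
save('s9',b)
```

```text
[493.0052726   34.23413268 -12.70619422] 84.7553983940591 [ 0.66677624 -0.813817    0.37865539]
```

View pics/w9.png

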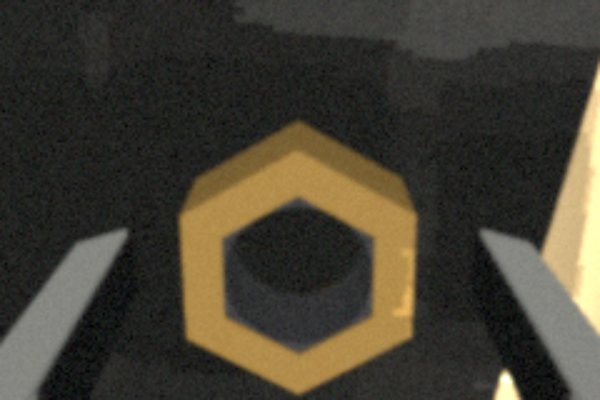

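View pics/s9.png

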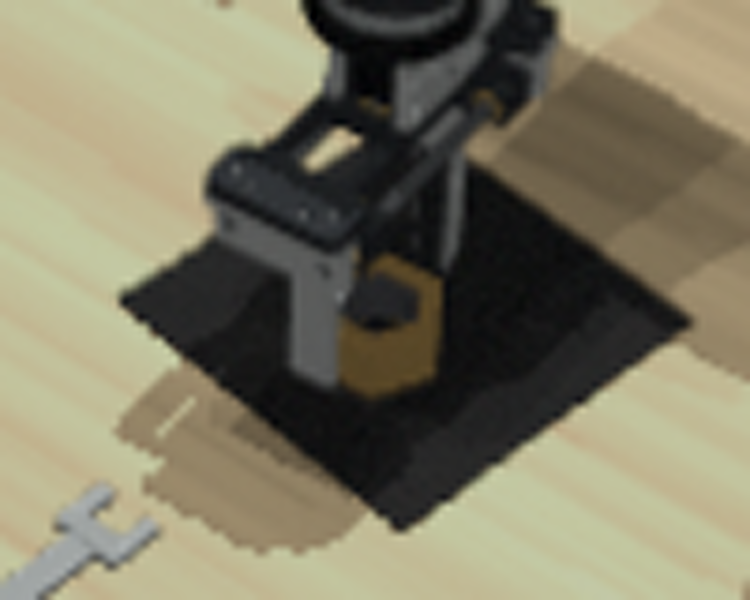

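Run:
```python
from h import *
c=cam('scene'); T=tcp()
for y in (42.4,59.5):
  for x in (-8,8):
    for z in (-31,-35,-39):
      p=proj(c,(T@np.array([x,y,z,1]))[:3]); print(y,x,z,((p[0]-250+.5)*7.5).__round__(),((p[1]-170+.5)*7.5).__round__())
```

```text
42.4 -8 -31 306 378
42.4 -8 -35 306 372
42.4 -8 -39 307 366
42.4 8 -31 336 394
42.4 8 -35 336 387
42.4 8 -39 336 381
59.5 -8 -31 284 401
59.5 -8 -35 284 395
59.5 -8 -39 285 388
59.5 8 -31 314 417
59.5 8 -35 314 410
59.5 8 -39 314 404
```

The scene projection puts the offset at about 34 to 35 mm: tip corners are seen at (295,375) and (335,388). The tips are therefore at z≈22, which is 18 mm above the nut's lower face. Closing.

Emit:
servo_tool([
  [0, 0, 0.1, 0, 0, 0],
  [0, 0, 0.1, 0, 0, 0],
  [0, 0, 0.1, 0, 0, 0],
  [0, 0, 0.1, 0, 0, 0],
  [0, 0, 0.1, 0, 0, 0],
  [0, 0, 0.1, 0, 0, 0],
  [0, 0, 0.1, 0, 0, 0],
  [0, 0, 0.1, 0, 0, 0],
  [0, 0, 0.1, 0, 0, 0],
  [0, 0, 0.1, 0, 0, 0],
], gripper=4.5, grip_force=30)

```text
clock: 14.68
eef_pos: [492.3, 34.2, -14.6]
eef_rot: [-3.141, -0.0, 1.64]
wrist_force: [-0.6, -0.1, 1.0]
finger_gap: 54.6
```

Emit:
servo_tool([
  [0, 0, -0.3, 0, 0, 0],
  [0, 0, -1, 0, 0, 0],
  [0, 0, -2, 0, 0, 0],
  [0, 0, -4, 0, 0, 0],
  [0, 0, -7, 0, 0, 0],
  [0, 0, -10, 0, 0, 0],
  [0, 0, -12, 0, 0, 0],
  [0, 0, -12, 0, 0, 0],
  [0, 0, -12, 0, 0, 0],
  [0, 0, -12, 0, 0, 0],
])

```text
clock: 15.52
eef_pos: [491.7, 34.2, 104.4]
eef_rot: [-3.14, -0.0, 1.64]
wrist_force: [0.0, 0.7, -5.2]
finger_gap: 54.9
```

Run:
```python
from h import *
s=read_state();print(s['eef_pos'],s['eef_rot'],s['finger_gap'],s['wrist_force'],s['moment'],s['joints'])
c=cam('wrist'); im=c['pixels']
save('w10',cv2.resize((im[130:290,130:370]*1.6).clip(0,255).astype(np.uint8),(750,500)))
go((569,-280,110),1.639+.323)
```

```text
[491.70765388  34.22789723 104.3582747 ] [-3.14005715e+00 -7.64757542e-05  1.63982942e+00] 54.93958080027636 [ 0.04475892  0.70577368 -5.15157859] [-0.14301555  0.05297888 -0.01452321] [-4.80200372e-03  2.42043313e-01  1.75597209e+00 -4.06298342e-05
  1.14511421e+00 -7.38183519e-02]
shift cm [-31.883   5.555  -0.614] rotvec [-0.0022 -0.0005 -0.3222]
```

View pics/w10.png

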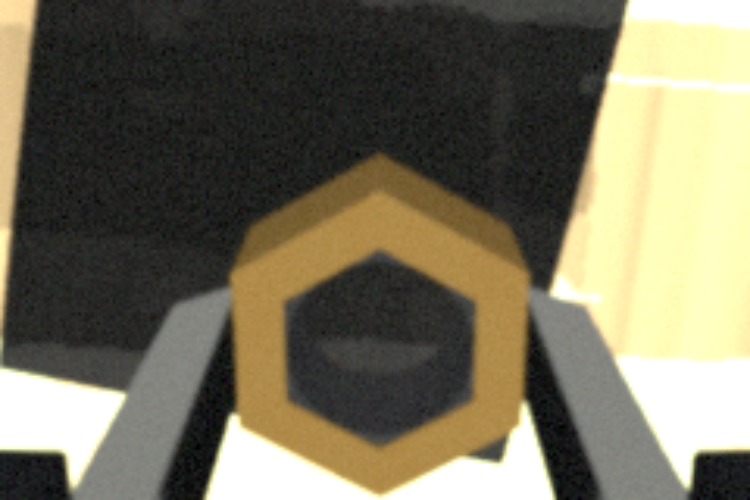

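Held across the flats (54.9 mm). Overshooting past the fixture first to look at the socket with the wrist camera, nut held high.

Run:
```python
from h import *
c=cam('wrist'); T=tcp(); zt=T[2,3]+47.6
P=np.array([onz(c,130+a/3.125-.34,130+b/3.125-.34,zt) for a,b in [(380,192),(528,275),(520,425),(380,493),(238,425),(230,275)]])
q=(np.linalg.inv(T)@np.c_[P,np.ones(6)].T).T[:,:3]; print(q.round(1).tolist(),q.mean(0)); d=q[:,:2]-q[:,:2].mean(0); print(np.hypot(*d.T).round(1),(np.degrees(np.arctan2(d[:,1],d[:,0]))%60).round(1))
go((601,-358,130),1.962)
```

```text
[[32.1, 0.1, -47.6], [16.2, 27.4, -47.7], [-14.8, 27.2, -47.7], [-29.9, 0.1, -47.6], [-14.9, -27.5, -47.5], [16.2, -27.6, -47.5]] [  0.82216461  -0.05275966 -47.59986248]
[31.3 31.5 31.4 30.8 31.6 31.5] [ 0.2  0.6 59.7 59.7  0.2 59.1]
shift cm [-39.883   8.205  -2.632] rotvec [-0.0025 -0.0006 -0.3222]
```

Emit:
servo_tool([
  [-3, 0.6, -2.6, 0, 0, -0.03],
  [-7, 1.4, -2.6, 0, 0, -0.06],
  [-11, 2.2, -2.6, 0, 0, -0.1],
  [-15, 3, -2.6, 0, 0, -0.14],
  [-19, 3.9, -2.6, 0, 0, -0.18],
  [-23, 4.7, -2.6, 0, 0, -0.21],
  [-27, 5.5, -2.6, 0, 0, -0.24],
  [-31, 6.4, -2.6, 0, 0, -0.27],
  [-34.5, 7.1, -2.6, 0, 0, -0.3],
  [-37, 7.6, -2.6, 0, 0, -0.322],
])

```text
clock: 16.45
eef_pos: [593.2, -332.6, 129.1]
eef_rot: [-3.14, -0.002, 1.962]
wrist_force: [0.1, 0.7, -4.3]
finger_gap: 54.4
```

Emit:
servo_tool([
  [-1.5, 0, 0, 0, 0, 0],
  [-2.5, 0, 0, 0, 0, 0],
  [-2.5, 0, 0, 0, 0, 0],
  [-2.5, 0, 0, 0, 0, 0],
  [-2.5, 0, 0, 0, 0, 0],
  [-2.5, 0, 0, 0, 0, 0],
  [-2.5, 0, 0, 0, 0, 0],
  [-2.5, 0, 0, 0, 0, 0],
  [-2.5, 0, 0, 0, 0, 0],
  [-2.5, 0, 0, 0, 0, 0],
])

```text
clock: 17.28
eef_pos: [603.3, -352.6, 131.6]
eef_rot: [3.141, 0.0, 1.962]
wrist_force: [-0.6, -0.1, -3.8]
finger_gap: 54.8
```

Run:
```python
from h import *
s=read_state();print(s['eef_pos'],s['eef_rot'],s['finger_gap'],s['wrist_force'],s['qd'].round(3))
c=cam('wrist'); im=c['pixels']; save('w11',(im*1.4).clip(0,255).astype(np.uint8))
print(proj(c,(569,-280,56)))
```

```text
[ 603.3015815  -352.58275583  131.57001933] [3.14149998e+00 1.76786366e-04 1.96202422e+00] 54.77021970146693 [-0.64745595 -0.08879535 -3.80643381] [-0.001  0.001 -0.002 -0.002 -0.    -0.001]
(np.float64(246.87047338462324), np.float64(103.85562623600192))
```

View pics/w11.png

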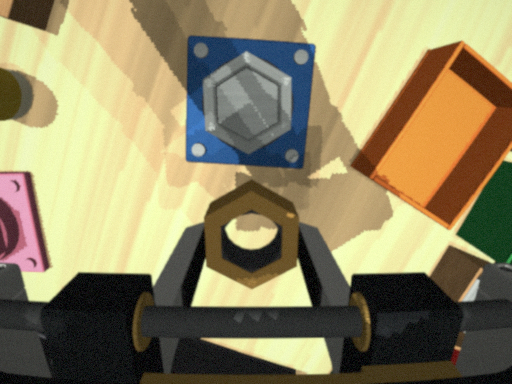

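The socket is at (248,103) in the wrist view, near the predicted (247,104), and roughly aligned with the nut. Enlarging to read its corners.

Run:
```python
from h import *
c=cam('wrist'); im=c['pixels']; save('w11c',cv2.resize((im[45:160,195:305]*1.5).clip(0,255).astype(np.uint8),None,fx=6,fy=5*1.2,interpolation=cv2.INTER_CUBIC)[:600])
```

```text
(no output)
```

View pics/w11c.png

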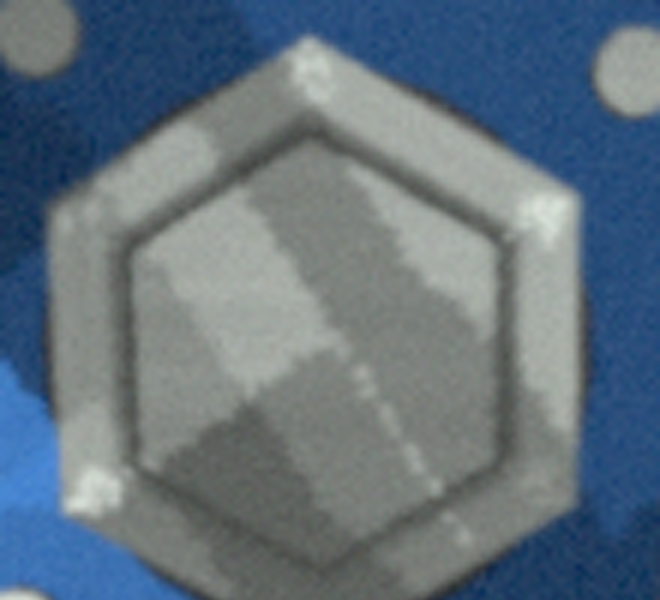

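Run:
```python
from h import *
c=cam('wrist'); im=c['pixels']; T=tcp()
save('w11d',cv2.resize((im[120:165,200:300]*1.5).clip(0,255).astype(np.uint8),None,fx=6,fy=6,interpolation=cv2.INTER_CUBIC))
px=lambda a,b:(195+(a+.5)/6-.5,45+(b+.5)/6-.5)
def rep(L,z,n):
    P=np.array([onz(c,*px(a,b),z) for a,b in L])[:,:2]
    N=len(P)
    if N==5:
        # centre from opposite pairs
        ctr=((P[0+1]+P[3])/2+(P[2]+P[4])/2)/2
    else: ctr=P.mean(0)
    d=P-ctr; print(n,ctr.round(1),np.hypot(*d.T).round(1),(np.degrees(np.arctan2(d[:,1],d[:,0]))%60).round(1))
rep([(309,38),(578,200),(578,503),(65,510),(48,207)],56,'outer')
rep([(313,143),(500,240),(503,470),(320,567),(137,463),(130,248)],44,'floor')
rep([(313,143),(500,240),(503,470),(320,567),(137,463),(130,248)],47,'floor')
```

```text
outer [ 569.5 -280. ] [45.7 45.2 45.8 45.3 45.7] [53.8 52.9 53.8 52.9 53.7]
floor [ 569.4 -280.1] [32.3 33.7 34.4 33.  33.2 33.6] [53.4 54.5 51.9 53.1 52.  52.6]
floor [ 569.4 -280.1] [32.  33.3 34.1 32.7 32.8 33.3] [53.4 54.5 51.9 53.1 52.  52.6]
```

View pics/w11d.png

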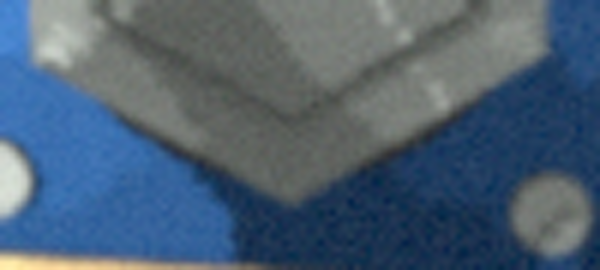

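Outer corners and floor corners agree: centre (569.5,-280.0), corners at about 53.2° mod 60, outer radius 45.5 mm against 45.6 expected.

```bash
python3 -c "
from h import *
go((569.8,-280.7,55),1.976)"
```

```text
shift cm [ 7.937 -0.348  7.642] rotvec [ 0.      0.0001 -0.0142]
```

Emit:
servo_tool([
  [2.5, -0.1, 0, 0, 0, -0.014],
  [5, -0.2, 0.5, 0, 0, -0.014],
  [7, -0.3, 1.5, 0, 0, -0.014],
  [7.94, -0.35, 3, 0, 0, -0.014],
  [7.94, -0.35, 5, 0, 0, -0.014],
  [7.94, -0.35, 6.5, 0, 0, -0.014],
  [7.94, -0.35, 7.5, 0, 0, -0.014],
  [7.94, -0.35, 7.6, 0, 0, -0.014],
  [7.94, -0.35, 7.6, 0, 0, -0.014],
  [7.94, -0.35, 7.6, 0, 0, -0.014],
])

```text
clock: 18.27
eef_pos: [570.3, -281.0, 56.4]
eef_rot: [3.141, 0.001, 1.976]
wrist_force: [-0.1, 0.1, -3.6]
finger_gap: 54.7
```

```bash
python3 -c "
from h import *
s=read_state();print(s['eef_pos'],s['wrist_force'])
go((569.8,-280.7,39),1.976)"
```

```text
[ 570.25303616 -281.03383405   56.40573956] [-0.07672432  0.06370988 -3.60857904]
shift cm [ 0.05 -0.03  1.74] rotvec [ 0.0008  0.0011 -0.0003]
```

Emit:
servo_tool([
  [0, 0, 0.7, 0, 0, 0],
  [0, 0, 1.2, 0, 0, 0],
  [0, 0, 1.5, 0, 0, 0],
  [0, 0, 1.6, 0, 0, 0],
  [0, 0, 1.7, 0, 0, 0],
  [0, 0, 1.8, 0, 0, 0],
  [0, 0, 1.9, 0, 0, 0],
  [0, 0, 2.0, 0, 0, 0],
  [0, 0, 2.0, 0, 0, 0],
  [0, 0, 2.0, 0, 0, 0],
])

```text
clock: 19.1
eef_pos: [569.8, -280.7, 35.4]
eef_rot: [-3.142, 0.0, 1.976]
wrist_force: [0.2, -0.5, -3.5]
finger_gap: 54.4
```

Emit:
servo_tool([
  [0, 0, 0.1, 0, 0, 0],
  [0, 0, 0.2, 0, 0, 0],
  [0, 0, 0.3, 0, 0, 0],
  [0, 0, 0.4, 0, 0, 0],
  [0, 0, 0.5, 0, 0, 0],
  [0, 0, 0.5, 0, 0, 0],
  [0, 0, 0.5, 0, 0, 0],
  [0, 0, 0.5, 0, 0, 0],
  [0, 0, 0.5, 0, 0, 0],
  [0, 0, 0.5, 0, 0, 0],
])

```text
clock: 19.93
eef_pos: [569.8, -280.7, 30.5]
eef_rot: [3.142, 0.0, 1.976]
wrist_force: [-1.2, 0.1, -4.0]
finger_gap: 54.5
```

Lower face at about 49 mm, inside the pocket with no resistance. Continuing.

Emit:
servo_tool([
  [0, 0, 0.1, 0, 0, 0],
  [0, 0, 0.2, 0, 0, 0],
  [0, 0, 0.3, 0, 0, 0],
  [0, 0, 0.4, 0, 0, 0],
  [0, 0, 0.45, 0, 0, 0],
  [0, 0, 0.5, 0, 0, 0],
  [0, 0, 0.55, 0, 0, 0],
  [0, 0, 0.55, 0, 0, 0],
  [0, 0, 0.55, 0, 0, 0],
  [0, 0, 0.55, 0, 0, 0],
])

```text
clock: 20.77
eef_pos: [569.9, -280.8, 25.4]
eef_rot: [3.141, 0.0, 1.976]
wrist_force: [-3.9, 2.1, 5.6]
finger_gap: 54.5
```

The nut bottomed at TCP z 25.4, exactly the predicted home height, pressing about 9 N. Releasing and then withdrawing.

Emit:
servo_tool([
  [0, 0, 0, 0, 0, 0],
  [0, 0, 0, 0, 0, 0],
  [0, 0, 0, 0, 0, 0],
  [0, 0, 0, 0, 0, 0],
  [0, 0, 0, 0, 0, 0],
  [0, 0, -0.3, 0, 0, 0],
  [0, 0, -1, 0, 0, 0],
  [0, 0, -3, 0, 0, 0],
  [0, 0, -6, 0, 0, 0],
  [0, 0, -9, 0, 0, 0],
], gripper=8.5)

```text
clock: 21.6
eef_pos: [569.5, -280.5, 116.2]
eef_rot: [-3.141, -0.001, 1.976]
wrist_force: [0.6, -0.8, 0.2]
finger_gap: 84.9
```

Emit:
servo_tool([
  [-2, 0, 0, 0, 0, 0],
  [-4, 0, 0, 0, 0, 0],
  [-6, 0, 0, 0, 0, 0],
  [-8, 0, 0, 0, 0, 0],
  [-8, 0, 0, 0, 0, 0],
  [-8, 0, 0, 0, 0, 0],
  [-8, 0, 0, 0, 0, 0],
  [-8, 0, 0, 0, 0, 0],
  [-8, 0, 0, 0, 0, 0],
  [-8, 0, 0, 0, 0, 0],
])

```text
clock: 22.43
eef_pos: [601.4, -353.7, 115.3]
eef_rot: [3.141, 0.0, 1.976]
wrist_force: [0.9, -0.5, 0.1]
finger_gap: 84.8
```

Run:
```python
from h import *
s=read_state();print(s['clock'],s['eef_pos'],s['finger_gap'],s['wrist_force'])
c=cam('wrist'); im=c['pixels']; save('w12',cv2.resize((im[40:190,170:330]*1.5).clip(0,255).astype(np.uint8),None,fx=4.5,fy=4,interpolation=cv2.INTER_CUBIC))
t=cam('top'); save('t12',t['pixels'])
s=cam('scene'); save('s12',cv2.resize(s['pixels'][150:210,180:260],None,fx=8,fy=8,interpolation=cv2.INTER_CUBIC))
```

```text
22.4333 [ 601.35378056 -353.69812127  115.30270004] 84.80974668835721 [ 0.8585334  -0.48814933  0.1134014 ]
```

View pics/w12.png

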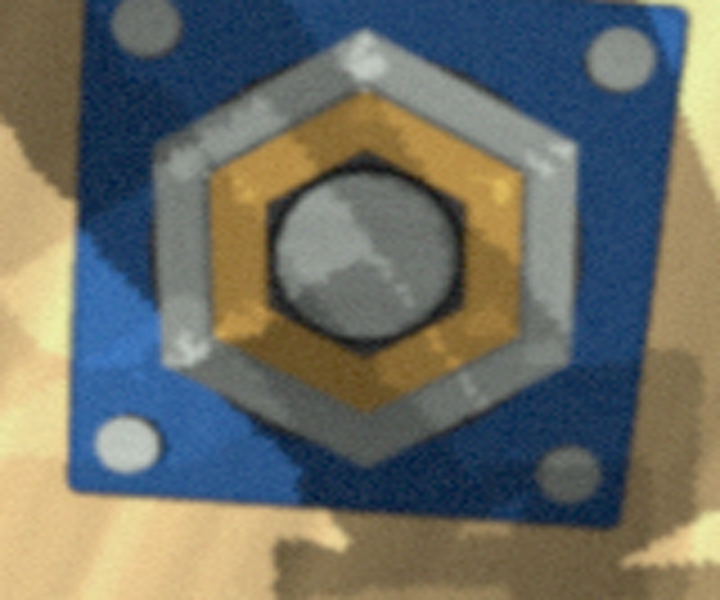

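View pics/s12.png

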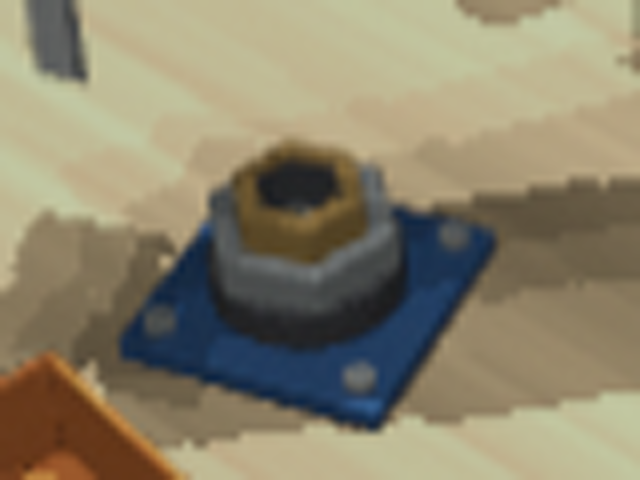

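View pics/t12.png

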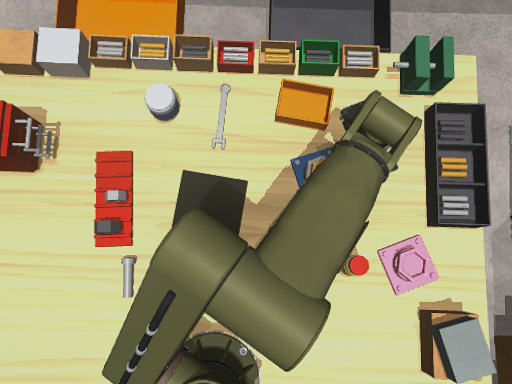

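The wrist view shows the brass hexagon concentric in the socket, and the other two nuts are still in the rack at (116,197) and (107,227). One check on its height and centre before I hand in.

Run:
```python
from h import *
c=cam('wrist')
for z in (73,85):
    P=np.array([onz(c,170+(a+.5)/4.5-.5,40+(b+.5)/4-.5,z) for a,b in [(370,90),(522,172),(520,340),(368,410),(215,335),(212,175)]])[:,:2]
    d=P-P.mean(0); print(z,P.mean(0),np.hypot(*d.T).round(1))
sign_off()
```

```text
73 [ 569.65692484 -280.15575492] [31.7 31.6 32.3 31.1 31.9 31.6]
85 [ 569.68342158 -280.2323953 ] [30.2 30.2 30.8 29.6 30.4 30.2]
the job is handed in; nothing more can be done
```

The brass nut is fully home in the blue fixture's socket and released, and the job was handed in at about 22.5 s of the 72 s allowed. No verdict is reported.

**What I did:** I lifted the nut out of the rack's +x slot, stood it on the mat and let go. I tipped it flat with one finger and gripped it again across its flats. I then lowered it into the socket at the yaw read from the wrist camera. It went in without any turning or shuffling, and I opened the fingers and withdrew.

**Last checks:**
- **Height:** the nut bottomed at TCP z 25.4 mm, exactly the predicted home height. Its top face measures 31.7 mm corner radius if taken at z = 73 mm (31.75 when home). Taken at the rim-resting height of 85 mm it would measure only about 30.2 mm.
- **Centre:** it measured (569.7, -280.2) against the socket's (569.5, -280.0).
- **Robot clear:** the fingers are well away from the nut and the wrist force is about zero.
- **Rest of the bench:** the two other nuts look unmoved in the rack. The things I could see in the last overhead view looked in place. The carton, and part of the mat and fixture, were hidden behind the arm.

**What disagreed:** the fingertips end about 34 mm behind the TCP the robot reports, not at it as described. My first grasp therefore closed above the nut without touching it. I measured the offset from the wrist and scene cameras and allowed for it from then on.

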